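Tilt the filling table to its gauge mark with the bar and hold it

TASK

The tube filling table must be set to its working slope: take the black-gripped tilting bar out of the tool block and push its steel end fully home into the hole of the yellow socket block on the near end of the table's shaft. With the bar, not by touching the machine, rock the deck over until the swinging needle of the angle gauge at the far end settles on the red mark, and hold it still there so that the bearing clamp can be tightened: finish with the bar still gripped and the deck held on the mark. Leave the other things on the bench where they are.

Things in the scene. Friction and masses are not known exactly. Their poses are not given: they have to be found in the camera images.
- bar_grip (a point): centre of the round black grip (24 mm across, 60 mm long, yellow band at its lower end) of the tilting bar; below it a stiff steel rod, 12 mm across, 105 mm long; 165 mm over all, 160 g. This point is 135 mm above the bar's foot, 30 mm below its top; z points up along the bar. It stands upright in any one of the tool block's three holes, foot 15 mm above the bench
- bar_tip (a point): foot of the tilting bar, the end that goes into the socket (slightly chamfered); z points up along the bar
- rack: plywood tool block fixed to the bench, 56 mm (x) by 200 mm (y) by 60 mm tall, origin under its centre. Three vertical holes 14.5 mm wide and 45 mm deep in a row along its y, 66 mm apart, the middle one at its centre; they hold the bar and two drivers, in any order
- machine: tilting filling table fixed to the bench; origin on the bench under its centre, x along its shaft away from the robot, 120 mm up. The shaft carries the deck (220 x 250 mm, clear hexagonal tube tray, top 190 mm up), the yellow socket block (near end, 170 mm from centre) and the gauge dial (far end). Its levelling studs are uneven: the resting deck and socket lean up to 2 degrees about the shaft
- socket (a point): centre of the mouth of the blind hole in the yellow socket block (36 x 36 mm) on the near shaft end: 14.5 mm wide, 32 mm deep, 146 mm above the bench, 26 mm from the shaft's axis. z points up out of the hole, x along the shaft away from the robot. It turns with the deck
- deck (a joint): tilt of the deck in its bearings, rad: 0 at rest on its stop, growing up to 0.43 as the top of the deck and of the bar moves to the machine's -y side (the run-off lip's side). The blue motor under the +y side is heavy: let go, the deck falls back to 0. Holding it tilted takes some 4 to 8 N sideways at the bar's grip
- dial_centre (a point): centre of the angle gauge's dial, on the shaft's axis at the far end of the machine: a black-rimmed disc 180 mm across with a white face looking away from the robot, turning with the deck
- needle_tip (a point): tip of the gauge's black needle, 75 mm from the dial's centre. The needle is a lightly damped pendulum with a weight below: it points straight up whatever the tilt and swings for about a second after each move
- mark (a point): middle of the inner end of the red mark (8 mm wide) on the dial, 75 mm from the dial's centre, in the needle tip's plane. It is fixed to the dial, at a different angle each time, some 9 to 19 degrees to the machine's +y side of the top; tilting the deck brings it round under the needle tip
- driver_red: socket driver standing in the tool block: red grip 26 mm across, 55 mm long, on a 12 mm shank 75 mm long; not needed. Origin at its foot
- driver_blue: the same driver with a blue grip; not needed. Origin at its foot
- jar: closed amber glass jar 64 mm across, 85 mm tall, bystander; origin under its centre
- tamper: hand tamper standing on its 72 mm aluminium disc, 61 mm tall with a black ball knob, bystander; origin under its centre
- brush: bench brush lying flat, 200 mm long, bystander; origin under its middle
- capbin: blue open bin 130 x 100 x 40 mm of white tube caps, bystander; origin under its centre
- bowl: steel bowl 120 mm across, 45 mm tall, bystander; origin under its centre
Things that resemble listed ones, but are neither listed nor needed, are in the scene too. What is shaped like the part that bears bar_grip but pink is not meant.

How it is judged:
By the outcome, as a careful person would: the job done as asked, in the order asked, and still so for the second after the job is handed in, while the arm keeps its last pose, push and grip.
It also fails if it takes over 51 s, if anything falls off the work surface, if the arm or the gripper's body presses on something with over 40 N, if the wrist force passes 120 N, or if a joint passes its speed limit or range.

ROBOT

A 7-joint arm with a two-finger parallel gripper is mounted at the origin on the work surface. World frame = base frame: x ahead of the robot, y to its left, z up, the work surface at z = 0. Lengths are in m, angles in rad, forces in N, time in s.
With the tool pointing down it reaches from about 0.4 to 0.85 m from the base axis. Payload 6.9 kg.
Tool frame: the origin (TCP) lies midway between the tips of the shut fingers; the grasp point (between the pads) lies 19 mm behind it; z points along the fingers, y is the direction in which the jaws open and shut (so a half turn about z gives the same grasp; the last joint's range is limited). The gripper opens to 85 mm and grips with 20 to 120 N. Pads are 22 mm wide; open, the fingers measure 114 mm over their backs; the gripper's body (76 mm by 85 mm) begins 54 mm behind the grasp point. The pads swing forward as they close: fully open they stand 13 mm farther back than shut.
Start: joints at [-1.048, 0.507, -0.238, 1.5, 0.126, 1.149, -0.155], TCP at [0.254, 0.571, 0.231] pointing down, gripper open.
Joint ranges: [-3.08, 3.08], [-0.24, 2.05], [-1.43, 1.35], [0, 2.5], [-1.52, 4.66], [0.17, 1.96], [-2.89, 2.89]. Speed limits (rad/s): [2.39, 2.39, 3.14, 3.14, 3.14, 3.14, 3.14].

INTERFACE

Orientations are given as [roll, pitch, yaw] about the fixed x, y, z axes, in that order (R = Rz(yaw) Ry(pitch) Rx(roll)).
In Python, from bench import bot gives the robot as it stands.
- The arm moves only by the tool move_arm, never from a script. Its argument "steps" is text: rows parted by semicolons, each of 7 numbers parted by spaces: the shift along the tool's x, y, z in m, then the turn, a rotation vector about the tool's x, y, z in degrees, then the closure in counts, from 0 (fully open) to 255 (shut). In form: x y z wx wy wz hand; .... A call has 1 to 8 rows; each row is the pose to reach, as a shift and turn from the pose measured when the call began, along the tool's axes at that moment; what a row does not reach only later rows make up. A row lasts 1/12 s, in which the tool goes at most 41.7 mm and 7.16 degrees, less where a joint would pass 70% of its speed; a pose out of reach is approached as far as the arm can. A call with a gripper value outside its range is refused whole. The fingers move at their own pace and stop on an object; "squeeze" is the grip in N (left out, the last holds). Time passes only in rows, so rows that repeat a pose let the fingers close. It gives the time, the measured TCP pose, the force and the opening at its end, in the units of the state.
- bot.sense(): the state, without advancing time (a new reading comes with each control period).
- bot.snapshot(name): name is "scene" or "top"; returns a dict with "image" (384x512x3 uint8, blue, green, red), "fx", "fy", "cx", "cy" (pixels), "R" (3x3) and "t" (3): a world point X has camera coordinates R X + t. Camera axes: x right, y down, z forward; pixel columns grow to the right and rows downward; lengths in m; the calibration is good to about 2 mm. A picture is of the moment at which its call begins. There is no depth.
- bot.sign_off(): hands the job in, once; it reports no verdict.
The state is a dict: "clock": time; "q": joint angles; "joint_velocities": joint speeds; "joint_efforts": joint torques, N m; "position": TCP position; "eef_rot": TCP orientation; "contact_force": force on the tool from outside, world axes, zero at the start; "wrist_torque": the same for the moment, N m; "gripper_width": finger opening in m.
Only numpy, scipy, OpenCV 4.12 (cv2) and the standard library are available. Lean on these libraries where they do the work, as an engineer would, in place of code of your own. Each camera call takes 0.05 s, during which the arm holds its last target. There are 200 camera calls.

## Working session

There is one attempt and no reset: what is moved stays moved. The work goes in short steps, Python scripts to look and compute and a tool call to move; the robot and the scene stay as the last step left them, time stands still between calls to the robot, and variables do not carry over. Pictures are saved under pics/ and viewed, about 8 in all and at most 12, crops included, and the job is handed in when it is done.

Besides the shell and the picture viewer there is one more tool, called after "Call:" by a JSON object that holds its "api" and its "payload", one argument or row to a line. move_arm: Moves the arm, as the interface text tells. Its arguments: {"type":"object","properties":{"steps":{"type":"string"},"squeeze":{"type":"number"}},"required":["steps"]}

```bash
mkdir -p pics; ls; cat > h.py <<'E'
import numpy as np, cv2
from bench import bot
from scipy.spatial.transform import Rotation as Ro
def snap(n,f):
    s=bot.snapshot(n); np.savez('pics/'+f+'.npz',**s); cv2.imwrite('pics/'+f+'.png',s['image']); return s
def load(f): return dict(np.load('pics/'+f+'.npz'))
def proj(s,X):
    c=s['R']@np.array(X)+s['t']; return [s['fx']*c[0]/c[2]+s['cx'],s['fy']*c[1]/c[2]+s['cy']]
def ray(s,p):
    d=s['R'].T@np.array([(p[0]-s['cx'])/s['fx'],(p[1]-s['cy'])/s['fy'],1]); return -s['R'].T@s['t'],d/np.linalg.norm(d)
def tri(*sp):
    A=np.zeros((3,3));b=np.zeros(3);L=[]
    for s,p in sp:
        o,d=ray(s,p);P=np.eye(3)-np.outer(d,d);A+=P;b+=P@o;L.append((o,P))
    x=np.linalg.solve(A,b); return x.round(4),[round(float(np.linalg.norm(P@(x-o))),4) for o,P in L]
def atz(s,p,z):
    o,d=ray(s,p); return (o+d*(z-o[2])/d[2]).round(4)
def crop(s,x0,y0,x1,y1,k,f): cv2.imwrite('pics/'+f+'.png',cv2.resize(s['image'][y0:y1,x0:x1],None,fx=k,fy=k,interpolation=cv2.INTER_CUBIC))
E
python3 - <<'E'
from h import *
np.set_printoptions(precision=4,suppress=True)
a=snap('scene','s0');b=snap('top','t0')
cv2.imwrite('pics/both.png',cv2.resize(np.hstack([a['image'],b['image']]),(800,300)))
for s in(a,b):print(-s['R'].T@s['t'],s['R'][2],s['fx'])
print(bot.sense())
E
```

```text
pics
[1.2755 0.6782 0.8473] [-0.5673 -0.5891 -0.5754] 438.6090389439105
[ 0.3526 -0.0302  1.369 ] [ 0.1881  0.0042 -0.9821] 361.37116155725425
{'clock': 0.1, 'q': array([-1.0475,  0.5083, -0.2375,  1.501 ,  0.1257,  1.1489, -0.1548]), 'joint_velocities': array([ 0.0003, -0.0022,  0.0003, -0.    , -0.0003, -0.001 ,  0.0011]), 'joint_efforts': array([ -0.0049, -62.1842,  -2.1945, -25.0208,   0.0126,   0.0077,
        -0.    ]), 'position': array([0.2535, 0.5708, 0.2305]), 'eef_rot': array([-3.14  ,  0.    ,  2.7238]), 'contact_force': array([ 0.3006,  0.2713, -1.5368]), 'wrist_torque': array([-0.0435, -0.0269, -0.0102]), 'gripper_width': 0.08528142086289028}
```

View pics/s0.png

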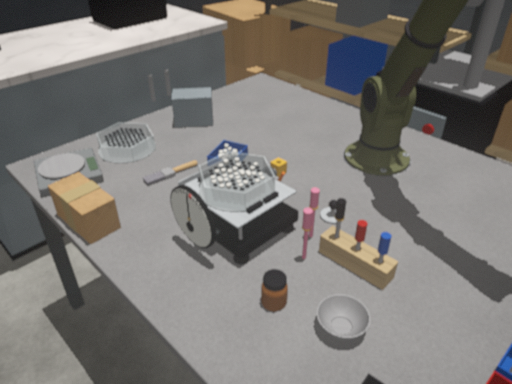

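View pics/t0.png

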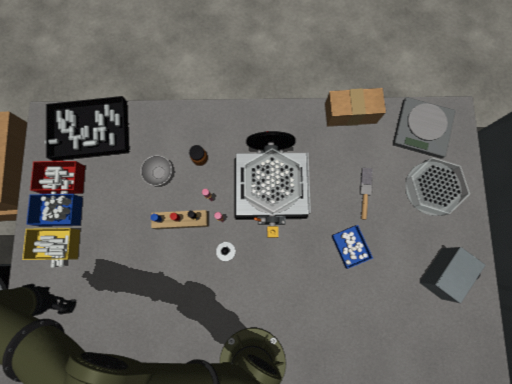

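s0 shows the rack at about (357,255) with the black bar (340,208), red driver (361,232) and blue driver (384,243). Two pink lookalikes stand at (314,197) and (308,220). The machine's yellow socket is at (279,165) and its dial at (192,213). In t0 the rack is at (180,219), with the black grip near (193,215). The yellow socket is at (273,232).

```bash
python3 - <<'E'
from h import *
a=load('s0');b=load('t0')
def c(s,x,y,w,h,k): return cv2.resize(s['image'][y:y+h,x:x+w],None,fx=k,fy=k,interpolation=cv2.INTER_CUBIC)
A=c(a,300,180,100,75,4);B=c(b,145,180,100,75,4);C=c(a,160,170,100,75,4);D=c(b,230,180,100,75,4)
cv2.imwrite('pics/c1.png',np.vstack([np.hstack([A,B]),np.hstack([C,D])]))
E
```

```text
(no output)
```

View pics/c1.png

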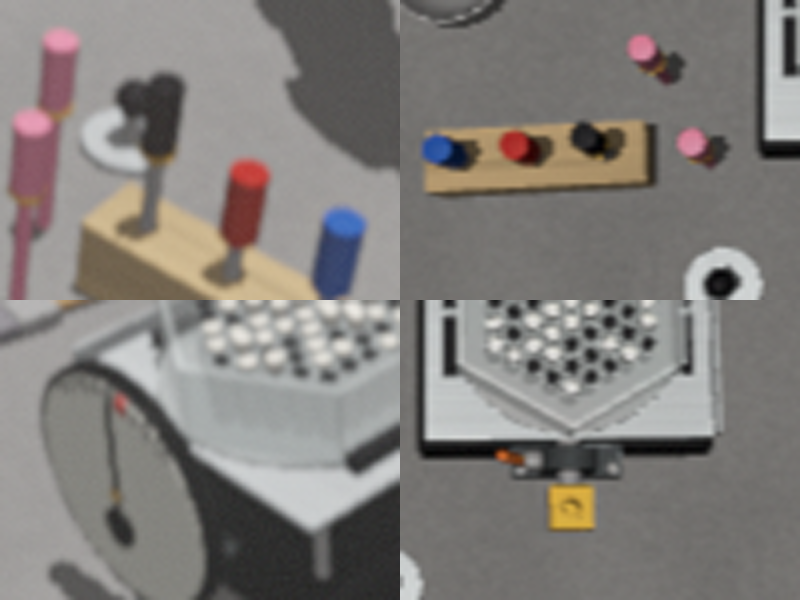

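Top-left of the crop: the black grip at scene (342,201), with a yellow band and a steel rod, is the real bar. The two pink ones at (315,190) and (308,211) are decoys. In the top view the grip top is at about (191,212) and the socket hole at about (273,232).

```bash
python3 - <<'E'
from h import *
a=load('s0');b=load('t0')
A=lambda x,y:(300+x/4-.375,180+y/4-.375);B=lambda x,y:(145+x/4-.375,180+y/4-.375)
C=lambda x,y:(160+x/4-.375,170+y/4-.375);D=lambda x,y:(230+x/4-.375,180+y/4-.375)
print('bartop',tri((a,A(168,83)),(b,B(180,127))),atz(a,A(168,83),.18),atz(b,B(180,127),.18))
print('rod@rack',atz(a,A(149,230),.06))
print('rack corners',[atz(b,B(*p),.06) for p in[(24,130),(246,122),(252,182),(28,193)]])
print('socket',atz(b,D(171,207),.146), [atz(b,D(*p),.146) for p in[(149,188),(193,186),(194,228),(150,230)]])
print('deck corners',[atz(b,p,.12+.07) for p in[(237,152.5),(310,153),(310,217),(237,217)]])
im=a['image'];cv2.imwrite('pics/c2.png',np.hstack([cv2.resize(im[180:255,165:225],None,fx=8,fy=8,interpolation=cv2.INTER_CUBIC)[:600,:480],cv2.resize(im[145:182,265:297],None,fx=10,fy=16.22,interpolation=cv2.INTER_CUBIC)[:600]]))
E
```

```text
bartop (array([0.5143, 0.1998, 0.1823]), [0.0013, 0.0013]) [0.5108 0.1992 0.18  ] [0.5153 0.1992 0.18  ]
rod@rack [0.5131 0.2018 0.06  ]
rack corners [array([0.5305, 0.365 , 0.06  ]), array([0.5357, 0.1621, 0.06  ]), array([0.4808, 0.1558, 0.06  ]), array([0.473 , 0.3587, 0.06  ])]
socket [ 0.449  -0.0754  0.146 ] [array([ 0.4652, -0.0571,  0.146 ]), array([ 0.4665, -0.0943,  0.146 ]), array([ 0.4312, -0.0944,  0.146 ]), array([ 0.4299, -0.0574,  0.146 ])]
deck corners [array([0.7135, 0.0414, 0.19  ]), array([ 0.7088, -0.206 ,  0.19  ]), array([ 0.4911, -0.1978,  0.19  ]), array([0.4937, 0.0413, 0.19  ])]
```

View pics/c2.png

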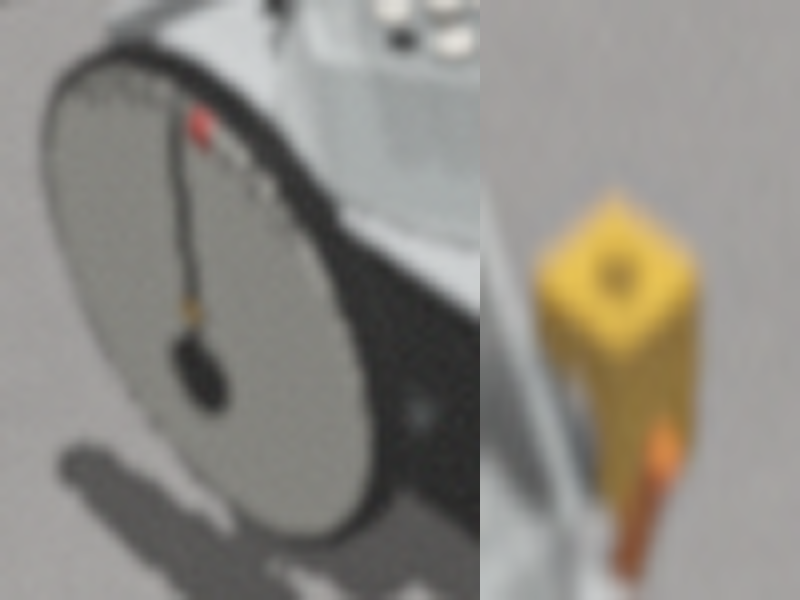

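```bash
cat >> h.py <<'E'
def dial(s,c,yaw,deg,r):  # deg towards machine +y
    d=np.radians(deg); u=np.array([-np.sin(yaw),np.cos(yaw),0]); return proj(s,np.array(c)+r*(np.sin(d)*u+np.array([0,0,np.cos(d)])))
def ang(s,c,yaw,p):
    o,d=ray(s,p); n=np.array([np.cos(yaw),np.sin(yaw),0]); X=o+d*(n@(np.array(c)-o))/(n@d)-c
    return np.degrees(np.arctan2(-X[0]*n[1]+X[1]*n[0],X[2])),np.linalg.norm(X)
E
python3 - <<'E'
from h import *
a=load('s0');b=load('t0')
sp=(278.25,161.5);D=lambda x,y:(230+x/4-.375,180+y/4-.375)
print('socket',tri((a,sp),(b,D(171,207))),atz(a,sp,.146))
P=lambda x,y:(165+x/8-.44,180+y/8-.44)
c=atz(a,P(191,310),.12);print('dialc',c)
for yaw in(-.03,0,.03):
  print(yaw,'needle',ang(a,c,yaw,P(174,112)),'mark',ang(a,c,yaw,P(203,144)),ang(a,c,yaw,P(200,108)))
  for d in(-90,0,90,180):print(d,[(round((v-o+.44)*8)) for v,o in zip(dial(a,c,yaw,d,.09),(165,180))])
E
```

```text
socket (array([ 0.4493, -0.0757,  0.1442]), [0.0003, 0.0003]) [ 0.4516 -0.0741  0.146 ]
dialc [ 0.7886 -0.0748  0.12  ]
-0.03 needle (np.float64(2.475851625356852), np.float64(0.08173618236172726)) mark (np.float64(13.299180747741067), np.float64(0.07954106164370918)) (np.float64(11.637850496559997), np.float64(0.09340576200894152))
-90 [37, 185]
0 [165, 85]
90 [361, 447]
180 [215, 515]
0 needle (np.float64(2.3645885481709876), np.float64(0.08158888649140021)) mark (np.float64(12.82832363509961), np.float64(0.07863737440427085)) (np.float64(11.207425518270218), np.float64(0.09251084093322222))
-90 [30, 189]
0 [165, 85]
90 [368, 443]
180 [215, 515]
0.03 needle (np.float64(2.2648390134974234), np.float64(0.08145498459361815)) mark (np.float64(12.399595493469539), np.float64(0.07782004394316483)) (np.float64(10.816495182877201), np.float64(0.09170104502100802))
-90 [24, 192]
0 [165, 85]
90 [374, 439]
180 [215, 515]
```

The bar top triangulates to z = 0.182 (expected 0.18) and the socket mouth to 0.144 (expected 0.146), so both agree. I'll go above the bar, turn the jaws to world y and half close them.

Call:
{"api": "move_arm", "payload": {
  "steps": "-0.388 -0.233 -0.06 0 0 -23.9 105;-0.388 -0.233 -0.06 0 0 -23.9 105;-0.388 -0.233 -0.06 0 0 -23.9 105;-0.388 -0.233 -0.06 0 0 -23.9 105;-0.388 -0.233 -0.06 0 0 -23.9 105;-0.388 -0.233 -0.06 0 0 -23.9 105;-0.388 -0.233 -0.06 0 0 -23.9 105;-0.388 -0.233 -0.06 0 0 -23.9 105",
  "squeeze": 60
}}

```text
clock: 0.77
position: [0.4441, 0.2986, 0.2749]
eef_rot: [-3.14, -0.001, 3.141]
contact_force: [0.7, -0.2, 0.6]
gripper_width: 0.0502
```

Call:
{"api": "move_arm", "payload": {
  "steps": "-0.035 -0.05 0 0 0 0 105;-0.07 -0.098 0 0 0 0 105;-0.07 -0.098 0 0 0 0 105;-0.07 -0.098 0 0 0 0 105;-0.07 -0.098 0 0 0 0 105;-0.07 -0.098 0 0 0 0 105"
}}

```text
clock: 1.27
position: [0.5136, 0.2008, 0.2746]
eef_rot: [-3.14, -0.002, 3.141]
contact_force: [-0.4, 0.8, 0.2]
gripper_width: 0.0501
```

```bash
python3 - <<'E'
from h import *
s=bot.sense();print(s['position'],s['eef_rot'],s['joint_velocities'].round(3))
a=snap('scene','s1');b=snap('top','t1')
A=cv2.resize(a['image'][140:260,290:410],(480,480),interpolation=cv2.INTER_CUBIC);B=cv2.resize(b['image'][170:250,130:210],(320,320),interpolation=cv2.INTER_CUBIC)
o=np.zeros((480,800,3),np.uint8);o[:,:480]=A;o[:320,480:]=B;cv2.imwrite('pics/c3.png',o)
print(proj(a,s['position']),proj(a,[.514,.2005,.18]))
E
```

```text
[0.51355384 0.20081363 0.27459367] [-3.14014808e+00 -2.14073202e-03  3.14062971e+00] [-0.027 -0.007 -0.019  0.004 -0.003  0.     0.001]
[np.float64(345.90216214027686), np.float64(169.49376832513244)] [np.float64(341.2788561515032), np.float64(201.15215109234907)]
```

View pics/c3.png

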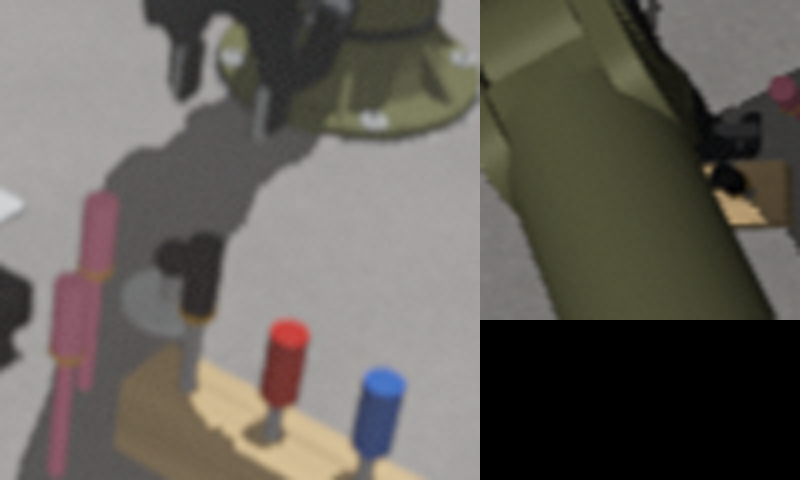

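The finger midpoint at scene (345.7,167.5) matches the projected TCP, and the bar is directly below it. I'll descend and grip.

Call:
{"api": "move_arm", "payload": {
  "steps": "0 0 0.04 0 0 0 105;0 0 0.08 0 0 0 105;0 0 0.115 0 0 0 105;0 0 0.142 0 0 0 105;0 0 0.142 0 0 0 105;0 0 0.142 0 0 0 105;0 0 0.142 0 0 0 140;0 0 0.142 0 0 0 170"
}}

```text
clock: 2.03
position: [0.5139, 0.2029, 0.1351]
eef_rot: [3.141, 0.002, -3.139]
contact_force: [0.1, -0.2, -0.3]
gripper_width: 0.0293
```

Call:
{"api": "move_arm", "payload": {
  "steps": "0 0 0 0 0 0 255;0 0 0 0 0 0 255;0 0 0 0 0 0 255;0 0 0 0 0 0 255;0 0 0 0 0 0 255",
  "squeeze": 90
}}

```text
clock: 2.45
position: [0.5142, 0.2019, 0.1357]
eef_rot: [-3.141, 0.003, -3.14]
contact_force: [-1.4, -5.7, 5.2]
gripper_width: 0.0222
```

Call:
{"api": "move_arm", "payload": {
  "steps": "0 0 -0.02 0 0 0 255;0 0 -0.05 0 0 0 255;0 0 -0.09 0 0 0 255;0 0 -0.13 0 0 0 255;0 0 -0.17 0 0 0 255;0 0 -0.205 0 0 0 255;0 0 -0.205 0 0 0 255;0 0 -0.205 0 0 0 255"
}}

```text
clock: 3.12
position: [0.5145, 0.2036, 0.3431]
eef_rot: [3.139, 0.008, -3.139]
contact_force: [0.5, 0.0, -2.7]
gripper_width: 0.0222
```

Call:
{"api": "move_arm", "payload": {
  "steps": "0.03 -0.03 0 0 0 0 255;0.06 -0.06 0 0 0 0 255;0.065 -0.1 0 0 0 0 255;0.065 -0.14 0 0 0 0 255;0.065 -0.18 0 0 0 0 255;0.065 -0.22 0 0 0 0 255;0.065 -0.255 0 0 0 0 255;0.065 -0.279 0 0 0 0 255"
}}

```text
clock: 3.78
position: [0.4493, -0.0789, 0.3405]
eef_rot: [3.139, 0.006, 3.141]
contact_force: [1.4, 0.7, -1.0]
gripper_width: 0.0221
```

Call:
{"api": "move_arm", "payload": {
  "steps": "0 0 0 0 0 0 255;0 0 0 0 0 0 255;0 0 0 0 0 0 255;0 0 0 0 0 0 255"
}}

```text
clock: 4.12
position: [0.4493, -0.0771, 0.3399]
eef_rot: [3.138, 0.005, -3.14]
contact_force: [0.4, -0.1, -0.8]
gripper_width: 0.0223
```

```bash
python3 - <<'E'
from h import *
s=bot.sense();print(s['position'],s['eef_rot'],s['contact_force'])
a=snap('scene','s2');b=snap('top','t2')
A=cv2.resize(a['image'][95:195,240:320],(480,600),interpolation=cv2.INTER_CUBIC);B=cv2.resize(b['image'][190:270,235:315],(320,320),interpolation=cv2.INTER_CUBIC)
o=np.zeros((600,800,3),np.uint8);o[:,:480]=A;o[:320,480:]=B;cv2.imwrite('pics/c4.png',o)
R=Ro.from_euler('xyz',s['eef_rot']).as_matrix()
for L in(.1207,.0157,-.0443):
  X=s['position']+R[:,2]*L;p=proj(a,X);print(X,p,[(p[0]-240+.5)*6,(p[1]-95+.5)*6])
E
```

```text
[ 0.44934082 -0.07706752  0.33994459] [ 3.13825498  0.00528415 -3.1395963 ] [ 0.41904596 -0.05753193 -0.79525793]
[ 0.4499778  -0.07666339  0.21924695] [np.float64(278.6856966504903), np.float64(139.59222411101612)] [np.float64(235.11417990294171), np.float64(270.55334466609673)]
[ 0.44942367 -0.07701495  0.3242449 ] [np.float64(279.8139489491696), np.float64(106.25858397058103)] [np.float64(241.88369369501777), np.float64(70.55150382348617)]
[ 0.44910703 -0.07721585  0.38424373] [np.float64(280.5100748697107), np.float64(85.69189781810842)] [np.float64(246.06044921826424), np.float64(-52.848613091349506)]
```

View pics/c4.png

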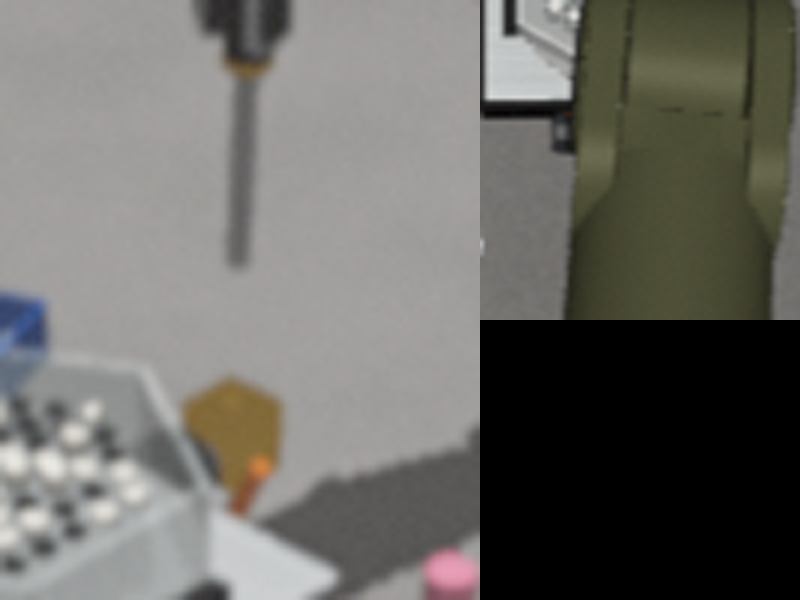

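The rod foot is at about (279,139), 0.4 px to the right of the prediction. The socket sits below at (278,162), and the top camera is blocked by the arm. Small correction, then descend to just above the mouth.

Call:
{"api": "move_arm", "payload": {
  "steps": "-0.0005 0.001 0.03 0 0 0 255;-0.0005 0.001 0.055 0 0 0 255;-0.0005 0.001 0.066 0 0 0 255;-0.0005 0.001 0.066 0 0 0 255;-0.0005 0.001 0.066 0 0 0 255;-0.0005 0.001 0.066 0 0 0 255"
}}

```text
clock: 4.72
position: [0.451, -0.0757, 0.2753]
eef_rot: [3.139, 0.007, -3.139]
contact_force: [-0.0, -0.5, -0.4]
gripper_width: 0.0219
```

```bash
python3 - <<'E'
from h import *
s=bot.sense();print(s['position'],s['eef_rot'],s['contact_force'])
a=snap('scene','s3')
cv2.imwrite('pics/c5.png',cv2.resize(a['image'][130:185,255:305],(600,660),interpolation=cv2.INTER_CUBIC)[:600])
R=Ro.from_euler('xyz',s['eef_rot']).as_matrix()
X=s['position']+R[:,2]*.1207;p=proj(a,X);print(X,p,[(p[0]-255+.5)*12,(p[1]-130+.5)*12])
E
```

```text
[ 0.45102851 -0.07568046  0.27527903] [ 3.13884793  0.0074159  -3.13853433] [-0.04118933 -0.49642104 -0.39530009]
[ 0.45192258 -0.07534644  0.1545828 ] [np.float64(277.94050673711325), np.float64(158.94338160146418)] [np.float64(281.28608084535904), np.float64(353.3205792175702)]
```

View pics/c5.png

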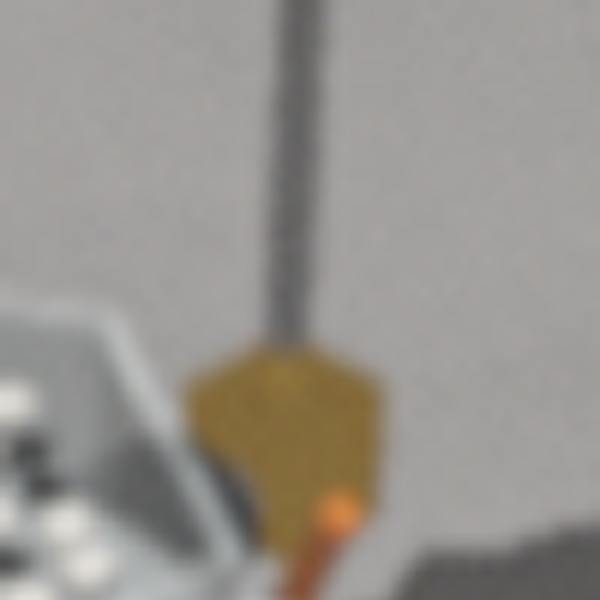

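The rod axis at crop x of about 286 lines up with the block's middle at 286, and the rows agree as well. I'll lower it gently.

Call:
{"api": "move_arm", "payload": {
  "steps": "0 0 0.004 0 0 0 255;0 0 0.008 0 0 0 255;0 0 0.011 0 0 0 255;0 0 0.014 0 0 0 255;0 0 0.016 0 0 0 255;0 0 0.016 0 0 0 255"
}}

```text
clock: 5.27
position: [0.4532, -0.0755, 0.2623]
eef_rot: [3.139, 0.014, -3.139]
contact_force: [-1.8, 2.0, 21.5]
gripper_width: 0.022
```

Call:
{"api": "move_arm", "payload": {
  "steps": "0.001 0 -0.006 0 0.8 0 255;0.0032 0 -0.008 0 0.8 0 255;0.0032 0 -0.008 0 0.8 0 255;0.0032 0 -0.008 0 0.8 0 255"
}}

```text
clock: 5.6
position: [0.4495, -0.0756, 0.2698]
eef_rot: [3.139, -0.0, -3.139]
contact_force: [-0.6, -0.2, -1.1]
gripper_width: 0.0222
```

```bash
cat >> h.py <<'E'
def st():
    s=bot.sense();R=Ro.from_euler('xyz',s['eef_rot']).as_matrix()
    print('t',s['clock'],'p',s['position'].round(4),'z',R[:,2].round(4),'foot',(s['position']+R[:,2]*.1207).round(4),'F',s['contact_force'].round(1),'M',s['wrist_torque'].round(2)); return s,R
E
python3 -c "
from h import *
st()"
```

```text
t 5.6 p [ 0.4495 -0.0756  0.2698] z [-3.0e-04  2.4e-03 -1.0e+00] foot [ 0.4495 -0.0753  0.1491] F [-0.6 -0.2 -1.1] M [ 0.02 -0.    0.08]
```

Call:
{"api": "move_arm", "payload": {
  "steps": "0 0 0.004 0 0 0 255;0 0 0.008 0 0 0 255;0 0 0.012 0 0 0 255;0 0 0.014 0 0 0 255;0 0 0.014 0 0 0 255"
}}

```text
clock: 6.02
position: [0.4512, -0.0757, 0.2558]
eef_rot: [3.139, 0.003, -3.139]
contact_force: [5.7, -0.2, -1.2]
gripper_width: 0.0222
```

```bash
python3 -c "
from h import *
st()"
```

```text
t 6.0167 p [ 0.4512 -0.0757  0.2558] z [ 0.0034  0.0022 -1.    ] foot [ 0.4516 -0.0754  0.1351] F [ 5.7 -0.2 -1.2] M [-0.1  -1.86  0.  ]
```

It has gone in: no z force and the foot is about 11 mm below the mouth. A slight x relief, then on to the bottom.

Call:
{"api": "move_arm", "payload": {
  "steps": "-0.001 0 0.004 0 0 0 255;-0.001 0 0.009 0 0 0 255;-0.001 0 0.014 0 0 0 255;-0.001 0 0.018 0 0 0 255;-0.001 0 0.021 0 0 0 255;-0.001 0 0.023 0 0 0 255;-0.001 0 0.023 0 0 0 255"
}}

```text
clock: 6.6
position: [0.4531, -0.0756, 0.2339]
eef_rot: [3.14, 0.006, -3.139]
contact_force: [1.0, 0.5, 12.2]
gripper_width: 0.0223
```

```bash
python3 -c "
from h import *
st()"
```

```text
t 6.6 p [ 0.4531 -0.0756  0.2339] z [ 0.0056  0.0021 -1.    ] foot [ 0.4537 -0.0753  0.1132] F [ 1.   0.5 12.2] M [ 0.18 -0.26  0.02]
```

Call:
{"api": "move_arm", "payload": {
  "steps": "0 0 0.002 0 0 0 255;0 0 0.003 0 0 0 255;0 0 0.003 0 0 0 255"
}}

```text
clock: 6.85
position: [0.4541, -0.0756, 0.2337]
eef_rot: [3.14, 0.01, -3.139]
contact_force: [-2.6, 0.7, 29.0]
gripper_width: 0.0222
```

```bash
python3 -c "
from h import *
st()
a=snap('scene','s4')
cv2.imwrite('pics/c6.png',np.hstack([cv2.resize(a['image'][110:185,250:310],(480,600),interpolation=cv2.INTER_CUBIC),cv2.resize(a['image'][180:240,165:197],(320,600),interpolation=cv2.INTER_CUBIC)]))
"
```

```text
t 6.85 p [ 0.4541 -0.0756  0.2337] z [ 0.0096  0.0016 -1.    ] foot [ 0.4553 -0.0754  0.113 ] F [-2.6  0.7 29. ] M [0.41 1.   0.  ]
```

View pics/c6.png

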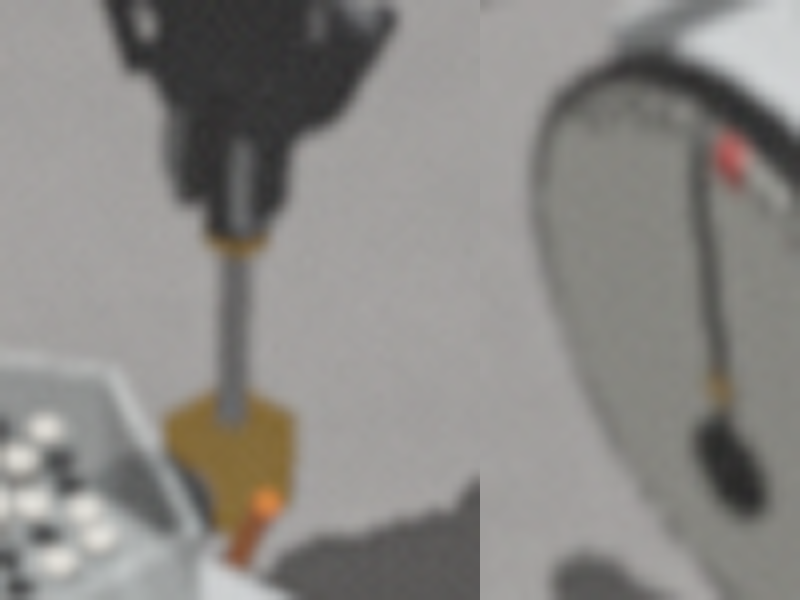

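The yellow band is at crop (237,243) and the rod enters the mouth at (232,425). That leaves about 72 mm of rod exposed (73 expected when home), and Fz rises stiffly, so the bar is bottomed. Now I'll rock by an arc about the shaft (radius about 114 mm).

Call:
{"api": "move_arm", "payload": {
  "steps": "0.001 -0.002 0 -1 0.5 0 255;0.001 -0.004 0 -2 0.5 0 255;0.001 -0.006 0.0002 -3 0.5 0 255;0.001 -0.008 0.0003 -4 0.5 0 255;0.001 -0.010 0.0004 -5 0.5 0 255;0.001 -0.012 0.0006 -6 0.5 0 255;0.001 -0.0139 0.0009 -7 0.5 0 255;0.001 -0.0158 0.0011 -8 0.5 0 255"
}}

```text
clock: 7.57
position: [0.4535, -0.0899, 0.233]
eef_rot: [2.997, 0.002, -3.137]
contact_force: [2.5, 5.0, 4.7]
gripper_width: 0.0222
```

```bash
cat >> h.py <<'E'
CD=np.array([.7886,-.0748,.12])
def red(f):
    a=snap('scene',f); im=a['image'][185:225,170:215].astype(float)
    w=np.clip(im[...,2]-np.maximum(im[...,0],im[...,1])-25,0,None)
    y,x=np.mgrid[185:225,170:215]; p=((w*x).sum()/w.sum(),(w*y).sum()/w.sum())
    print(f,'red px',np.round(p,2),'wt',int(w.sum()),'ang,r',np.round(ang(a,CD,0,p),3)); return a
E
python3 -c "
from h import *
s,R=st(); print(np.degrees(np.arcsin(R[1,2])))
bs=bot.snapshot
old=load('s4')
bot_snap=bot.snapshot
red('s5')
import h
h.snap=lambda n,f: load(f)
for f in('s0','s2','s4'): red(f)
print('needle', [np.round(ang(old,CD,0,p),2) for p in((165+174/8-.44,180+112/8-.44),(165+180/8-.44,180+200/8-.44))])
"
```

```text
t 7.5667 p [ 0.4535 -0.0899  0.233 ] z [ 0.001   0.1436 -0.9896] foot [ 0.4536 -0.0726  0.1135] F [2.5 5.  4.7] M [ 0.99 -0.82 -0.18]
8.258507124228538
s5 red px [189.61 195.18] wt 357 ang,r [11.567  0.086]
s0 red px [189.62 195.15] wt 359 ang,r [11.59   0.086]
s2 red px [189.6  195.16] wt 356 ang,r [11.561  0.086]
s4 red px [189.6  195.14] wt 367 ang,r [11.54   0.086]
needle [array([2.36, 0.08]), array([1.27, 0.05])]
```

The deck hasn't moved yet; so far this is only hole play and force build-up (Fy 5 N). Continue.

Call:
{"api": "move_arm", "payload": {
  "steps": "0 -0.002 0.0003 -1 0 0 255;0 -0.004 0.0006 -2 0 0 255;0 -0.006 0.001 -3 0 0 255;0 -0.008 0.0014 -4 0 0 255;0 -0.008 0.0014 -4 0 0 255"
}}

```text
clock: 8.03
position: [0.454, -0.0978, 0.2315]
eef_rot: [2.924, 0.003, -3.14]
contact_force: [1.5, 1.7, 14.5]
gripper_width: 0.0227
```

```bash
python3 -c "
from h import *
s,R=st(); print(np.degrees(np.arcsin(R[1,2])))
red('s6')"
```

```text
t 8.0333 p [ 0.454  -0.0978  0.2315] z [ 0.0025  0.2163 -0.9763] foot [ 0.4543 -0.0717  0.1136] F [ 1.5  1.7 14.5] M [ 0.67 -0.33 -0.12]
12.49468262342285
s6 red px [188.4  194.43] wt 288 ang,r [8.332 0.084]
```

Call:
{"api": "move_arm", "payload": {
  "steps": "0 -0.002 0 -1 0 0 255;0 -0.004 0 -2 0 0 255;0 -0.006 0 -3 0 0 255;0 -0.008 0.0002 -4 0 0 255;0 -0.0095 0.0004 -4.8 0 0 255;0 -0.0095 0.0004 -4.8 0 0 255"
}}

```text
clock: 8.58
position: [0.4539, -0.1072, 0.2292]
eef_rot: [2.837, 0.002, -3.142]
contact_force: [0.4, 1.7, 8.9]
gripper_width: 0.0222
```

```bash
python3 -c "
from h import *
s,R=st(); print(np.degrees(np.arcsin(R[1,2])))
red('s7')"
```

```text
t 8.5833 p [ 0.4539 -0.1072  0.2292] z [ 0.0023  0.2995 -0.9541] foot [ 0.4542 -0.071   0.1141] F [0.4 1.7 8.9] M [ 0.27 -0.36 -0.12]
17.430160195137894
s7 red px [187.03 193.25] wt 245 ang,r [4.579 0.085]
```

Let the needle settle and look.

Call:
{"api": "move_arm", "payload": {
  "steps": "0 0 0 0 0 0 255;0 0 0 0 0 0 255;0 0 0 0 0 0 255;0 0 0 0 0 0 255;0 0 0 0 0 0 255;0 0 0 0 0 0 255;0 0 0 0 0 0 255;0 0 0 0 0 0 255"
}}

```text
clock: 9.3
position: [0.4539, -0.107, 0.2293]
eef_rot: [2.836, 0.002, 3.141]
contact_force: [1.5, 1.2, 5.5]
gripper_width: 0.0225
```

```bash
python3 -c "
from h import *
s,R=st(); print(np.degrees(np.arcsin(R[1,2])))
a=red('s8'); o=load('s4')
f=lambda s:cv2.resize(s['image'][186:224,174:206],(384,456),interpolation=cv2.INTER_CUBIC)
cv2.imwrite('pics/c7.png',np.hstack([f(o),f(a)]))"
```

```text
t 9.3 p [ 0.4539 -0.107   0.2293] z [ 0.0022  0.3004 -0.9538] foot [ 0.4541 -0.0707  0.1142] F [1.5 1.2 5.5] M [-0.11 -0.52 -0.22]
17.48208239039732
s8 red px [187.06 193.26] wt 225 ang,r [4.651 0.085]
```

View pics/c7.png

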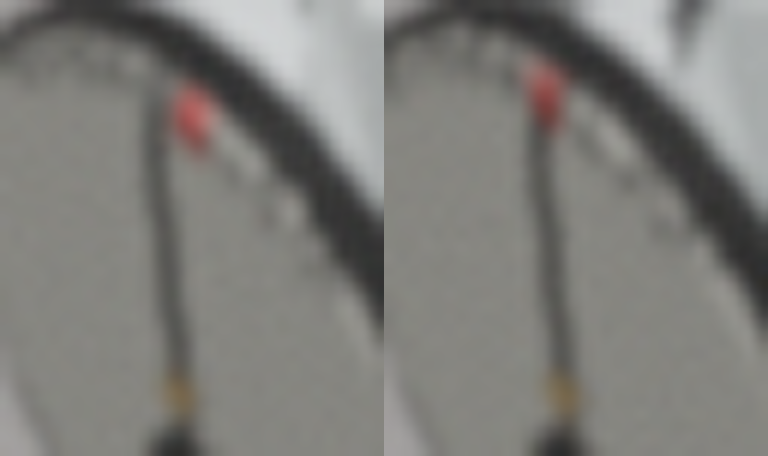

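The needle tip lies over the lower-left part of the mark (right panel, tip at about (540,110), mark at about (547,97)). That is close, but slightly short. I'll quantify it with the fitted needle line and an independent deck angle from optical flow.

```bash
cat > m.py <<'E'
from h import *
from scipy.optimize import least_squares
def needle(s,r0=201,r1=216):
    g=s['image'].astype(float).mean(2); ys=[];xs=[]
    for y in range(r0,r1):
        x=np.arange(181,196); v=g[y,181:196]; w=np.clip(np.median(v)-v-12,0,None)
        if w.sum()>0: ys.append(y);xs.append((w*x).sum()/w.sum())
    k=np.polyfit(ys,xs,1); return k,np.std(np.array(xs)-np.polyval(k,ys))
def deck(a,b):
    A,B=[cv2.cvtColor(s['image'],cv2.COLOR_BGR2GRAY) for s in(a,b)]
    m=np.zeros_like(A); m[150:222,200:296]=255
    p=cv2.goodFeaturesToTrack(A,80,.03,4,mask=m); q,st,_=cv2.calcOpticalFlowPyrLK(A,B,p,None,winSize=(9,9),maxLevel=2)
    r,_,_=cv2.calcOpticalFlowPyrLK(B,A,q,None,winSize=(9,9),maxLevel=2)
    ok=(st.ravel()>0)&(np.linalg.norm((r-p).reshape(-1,2),axis=1)<.2)
    p=p.reshape(-1,2)[ok];q=q.reshape(-1,2)[ok]; d=np.linalg.norm(q-p,axis=1)
    p=p[d>.3];q=q[d>.3]
    # free per-point height, shared tilt
    c=np.array([0,-.0755,.12]); n=len(p)
    def f(v):
        Rm=Ro.from_rotvec([v[0],0,0]).as_matrix(); o=[]
        for i in range(n):
            X=atzf(a,p[i],v[1+i]); o+=list((np.array(proj(b,Rm@(X-c)+c))-q[i])/.15); o.append((v[1+i]-.205)/.02)
        return o
    r=least_squares(f,np.r_[.1,np.full(n,.205)],loss='soft_l1'); return np.degrees(r.x[0]),n,np.median(np.abs(r.fun))
def atzf(s,p,z):
    o,d=ray(s,p); return o+d*(z-o[2])/d[2]
E
python3 - <<'E'
from m import *
S={f:load(f) for f in('s0','s4','s6','s8')}
for f,s in S.items():
    k,e=needle(s); print(f,'needle x at 193.3,195.14:',np.polyval(k,[193.3,195.14,218]).round(2),'sd',e.round(2),'ang',[np.round(ang(s,CD,0,(np.polyval(k,y),y)),3) for y in(195.1,205,217)])
for f in('s6','s8'):print(f,'deck',deck(S['s4'],S[f]))
print(deck(S['s0'],S['s4'])if 0 else '')
E
```

```text
s0 needle x at 193.3,195.14: [185.7  185.93 188.85] sd 0.14 ang [array([0.641, 0.075]), array([1.784, 0.044]), array([2.0288e+01, 6.0000e-03])]
s4 needle x at 193.3,195.14: [185.76 185.99 188.74] sd 0.11 ang [array([0.825, 0.076]), array([1.667, 0.044]), array([1.6346e+01, 6.0000e-03])]
s6 needle x at 193.3,195.14: [187.05 187.14 188.22] sd 0.29 ang [array([4.579, 0.079]), array([4.106, 0.046]), array([-7.45e+00,  4.00e-03])]
s8 needle x at 193.3,195.14: [186.12 186.3  188.58] sd 0.18 ang [array([1.893, 0.076]), array([2.308, 0.045]), array([1.0347e+01, 5.0000e-03])]
s6 deck (np.float64(2.5846851577054557), 63, np.float64(0.7055021491105553))
s8 deck (np.float64(6.85153518992612), 52, np.float64(0.8375304291683356))
```

Flow gives a deck tilt of 6.85°, and the red mark's travel gives 6.9°, so they agree. About 2.5° remains; advance and settle.

Call:
{"api": "move_arm", "payload": {
  "steps": "0 -0.001 0 -0.6 0 0 255;0 -0.002 0 -1.2 0 0 255;0 -0.003 0 -1.7 0 0 255;0 -0.004 0.0001 -2.2 0 0 255;0 -0.0045 0.0001 -2.4 0 0 255;0 -0.0045 0.0001 -2.4 0 0 255;0 -0.0045 0.0001 -2.4 0 0 255;0 -0.0045 0.0001 -2.4 0 0 255"
}}

```text
clock: 10.02
position: [0.4538, -0.1116, 0.2278]
eef_rot: [2.793, 0.002, 3.14]
contact_force: [2.5, 0.7, 5.2]
gripper_width: 0.0225
```

Call:
{"api": "move_arm", "payload": {
  "steps": "0 0 0 0 0 0 255;0 0 0 0 0 0 255;0 0 0 0 0 0 255;0 0 0 0 0 0 255;0 0 0 0 0 0 255;0 0 0 0 0 0 255;0 0 0 0 0 0 255;0 0 0 0 0 0 255"
}}

```text
clock: 10.68
position: [0.4538, -0.1117, 0.2278]
eef_rot: [2.792, 0.002, 3.14]
contact_force: [2.1, 1.9, 5.2]
gripper_width: 0.0223
```

Call:
{"api": "move_arm", "payload": {
  "steps": "0 0 0 0 0 0 255;0 0 0 0 0 0 255;0 0 0 0 0 0 255;0 0 0 0 0 0 255;0 0 0 0 0 0 255;0 0 0 0 0 0 255;0 0 0 0 0 0 255;0 0 0 0 0 0 255"
}}

```text
clock: 11.35
position: [0.4538, -0.1118, 0.2277]
eef_rot: [2.791, 0.002, 3.139]
contact_force: [1.8, 0.6, 4.9]
gripper_width: 0.0227
```

```bash
python3 - <<'E'
from m import *
s,R=st(); print(np.degrees(np.arcsin(R[1,2])))
a=red('s9'); o=load('s4'); k,e=needle(a)
print(deck(o,a),np.polyval(k,[193.3,195.14,218]).round(2),e)
f=lambda s:cv2.resize(s['image'][186:224,174:206],(384,456),interpolation=cv2.INTER_CUBIC)
cv2.imwrite('pics/c8.png',np.hstack([f(o),f(a)]))
E
```

```text
t 11.35 p [ 0.4538 -0.1118  0.2277] z [ 0.0023  0.3436 -0.9391] foot [ 0.454  -0.0704  0.1144] F [1.8 0.6 4.9] M [-0.21 -0.56 -0.2 ]
20.099402214635006
s9 red px [186.18 192.61] wt 243 ang,r [2.224 0.084]
(np.float64(9.370780584111534), 34, np.float64(0.8728358331858281)) [185.78 186.   188.7 ] 0.10568439271378581
```

View pics/c8.png

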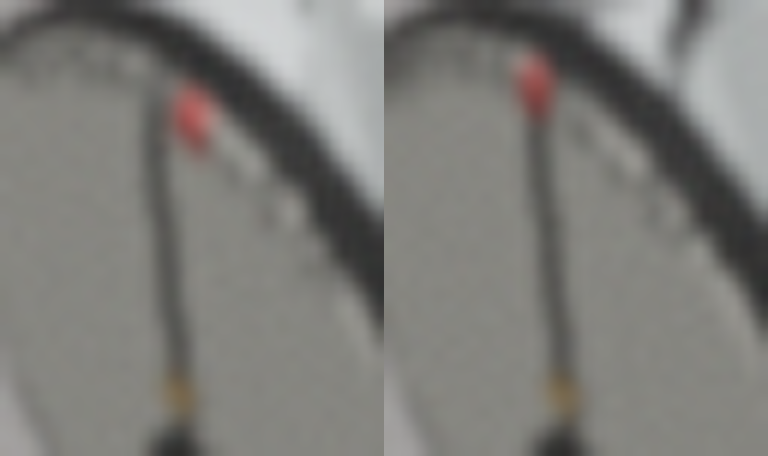

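The mark at right-panel (537,85) now lies almost straight above the needle tip at (540,122). I'll check the sub-pixel profile, averaged over several frames.

```bash
python3 - <<'E'
from m import *
I=np.mean([bot.snapshot('scene')['image'].astype(float) for _ in range(8)],0); np.save('pics/avg.npy',I)
O=np.mean([load(f)['image'].astype(float) for f in('s0','s2','s4','s5')],0)
for n,J in(('rest',O),('now',I)):
  print(n)
  for y in range(188,220):
    G=J[y,:,:2].mean(1); G=J[y,:,1]
    x=np.arange(182,195);v=G[182:195];bg=np.percentile(v,70);w=np.clip(bg-v-6,0,None)
    j=x[np.argmin(v)];m=abs(x-j)<=2
    r=np.clip(J[y,182:195,2]-J[y,182:195,1]-12,0,None)
    print(y,'dark',round((w*x)[m].sum()/max(w[m].sum(),1),2),int(bg-v.min()),'red',round((r*x).sum()/max(r.sum(),1),2),int(r.sum()))
print(np.round(I[188:200,182:193,1]).astype(int));print(np.round(I[188:200,182:193,2]-I[188:200,182:193,1]).astype(int))
E
```

```text
rest
188 dark 186.01 74 red 0.0 0
189 dark 188.06 50 red 0.0 0
190 dark 189.74 65 red 0.0 0
191 dark 190.88 58 red 0.0 0
192 dark 192.0 59 red 0.0 0
193 dark 192.63 60 red 189.62 52
194 dark 193.17 55 red 189.61 138
195 dark 193.47 60 red 189.61 175
196 dark 188.47 48 red 189.55 145
197 dark 189.38 47 red 189.67 82
198 dark 186.59 42 red 189.94 25
199 dark 186.49 37 red 0.0 0
200 dark 186.53 40 red 0.0 0
201 dark 186.58 41 red 0.0 0
202 dark 186.78 43 red 0.0 0
203 dark 186.97 46 red 0.0 0
204 dark 187.15 45 red 0.0 0
205 dark 187.33 43 red 0.0 0
206 dark 187.37 43 red 0.0 0
207 dark 187.43 42 red 0.0 0
208 dark 187.49 41 red 0.0 0
209 dark 187.55 41 red 0.0 0
210 dark 187.61 42 red 0.0 0
211 dark 187.79 43 red 0.0 0
212 dark 188.0 44 red 0.0 0
213 dark 188.18 44 red 0.0 0
214 dark 188.29 44 red 0.0 0
215 dark 188.39 41 red 0.0 0
216 dark 188.4 40 red 0.0 0
217 dark 188.44 35 red 0.0 0
218 dark 188.59 30 red 188.31 3
219 dark 188.86 29 red 189.0 1
now
188 dark 186.92 46 red 0.0 0
189 dark 188.12 49 red 0.0 0
190 dark 189.1 62 red 186.24 11
191 dark 190.86 55 red 186.12 73
192 dark 19
[... 1121 characters left out ...]
98  69  80 108 121 118 101  76]
 [135 136 130 110  77  84 112 122 125 123 106]
 [134 135 134 119  86  91 117 118 118 130 131]
 [134 135 135 122  91  96 122 123 115 127 141]
 [134 135 135 122  91  96 124 130 124 127 135]
 [134 134 135 123  93  94 125 134 132 130 127]]
[[ 1  1  1  1  0  0  0  0  0 -1 -2]
 [ 1  1  1  2  3  2  0  0  0  0 -1]
 [ 1  1  3 11 21 15  2  0  0  1  0]
 [ 0  1  8 28 45 37 11  0  0  0  1]
 [ 0  1 13 41 62 50 18  1  0  0  1]
 [ 0  0 10 38 64 50 16  1  0  1  2]
 [ 0  0  7 27 51 41 12  0  1  0  1]
 [ 1  0  3 14 29 25  7  0  1  2  1]
 [ 1  0  1  3  9 10  2  0  0  1  1]
 [ 0  0  0  0  1  2  1  0  1  0  1]
 [ 0  1  1  0  1  0  0  0  0  0  1]
 [ 1  1  0  1  0  1  0  1  0  1  0]]
```

The averaged needle line extrapolates to x≈185.8 at the mark's row, against a mark centroid of 186.17. That leaves about 1° short. The needle profile matches the rest profile, so it is settled. A small nudge of about 0.9°.

Call:
{"api": "move_arm", "payload": {
  "steps": "0 -0.0006 0 -0.3 0 0 255;0 -0.0012 0 -0.6 0 0 255;0 -0.0018 0 -0.9 0 0 255;0 -0.0018 0 -0.9 0 0 255;0 -0.0018 0 -0.9 0 0 255;0 -0.0018 0 -0.9 0 0 255;0 -0.0018 0 -0.9 0 0 255;0 -0.0018 0 -0.9 0 0 255"
}}

```text
clock: 12.47
position: [0.4537, -0.1137, 0.227]
eef_rot: [2.774, 0.001, 3.138]
contact_force: [1.8, 1.3, 6.3]
gripper_width: 0.0222
```

Call:
{"api": "move_arm", "payload": {
  "steps": "0 0 0 0 0 0 255;0 0 0 0 0 0 255;0 0 0 0 0 0 255;0 0 0 0 0 0 255;0 0 0 0 0 0 255;0 0 0 0 0 0 255;0 0 0 0 0 0 255;0 0 0 0 0 0 255"
}}

```text
clock: 13.13
position: [0.4537, -0.1138, 0.227]
eef_rot: [2.773, 0.001, 3.138]
contact_force: [2.6, 2.0, 5.5]
gripper_width: 0.0222
```

```bash
python3 - <<'E'
from m import *
s,R=st(); print(np.degrees(np.arcsin(R[1,2])))
a=red('s10'); o=load('s4'); print(deck(o,a),deck(load('s9'),a))
I=np.mean([bot.snapshot('scene')['image'].astype(float) for _ in range(8)],0); np.save('pics/avg2.npy',I)
for y in range(189,202):
    x=np.arange(182,192);r=np.clip(I[y,182:192,2]-I[y,182:192,1]-12,0,None);v=I[y,184:190,1];w=np.clip(122-v,0,None)
    print(y,'red',round((r*x).sum()/max(r.sum(),1),2),int(r.sum()),'dark',round((w*np.arange(184,190)).sum()/max(w.sum(),1),2))
print(np.round(I[188:200,182:193,2]-I[188:200,182:193,1]).astype(int))
f=lambda s:cv2.resize(s[186:224,174:206],(384,456),interpolation=cv2.INTER_CUBIC)
cv2.imwrite('pics/c9.png',np.hstack([f(np.load('pics/avg.npy')),f(I)]))
E
```

```text
t 13.1333 p [ 0.4537 -0.1138  0.227 ] z [ 0.0025  0.3607 -0.9327] foot [ 0.454  -0.0703  0.1144] F [2.6 2.  5.5] M [-0.2  -0.58 -0.23]
21.14372020241092
s10 red px [185.76 192.2 ] wt 245 ang,r [1.084 0.085]
(np.float64(9.797184895676633), 33, np.float64(0.8989453456484853)) (np.float64(0.6831521416280067), 45, np.float64(0.38649236115266683))
189 red 185.0 2 dark 186.98
190 red 185.67 44 dark 187.62
191 red 185.71 103 dark 187.64
192 red 185.7 124 dark 186.58
193 red 185.83 104 dark 185.95
194 red 185.99 71 dark 186.24
195 red 186.22 24 dark 186.62
196 red 0.0 0 dark 186.79
197 red 0.0 0 dark 186.5
198 red 0.0 0 dark 186.46
199 red 0.0 0 dark 186.49
200 red 0.0 0 dark 186.52
201 red 0.0 0 dark 186.59
[[ 1  0  1  2  1  0  0  0  0 -2 -3]
 [ 0  1  6 14 10  2  0  0  0 -1 -2]
 [ 0  2 12 31 34 16  2  0  1  1 -1]
 [ 0  2 20 46 55 31  5  0  0  0  1]
 [ 0  2 20 54 65 33  5  0  1  1  0]
 [ 0  1 14 46 62 31  6  0  1  1  1]
 [ 0  1  8 30 47 29  7  1  0  1  0]
 [ 0  0  3 14 26 20  6  0  0  1  1]
 [ 1  0  0  4  8  7  3  0  2  2  1]
 [ 0  1  0  0  1  2  1  0  0  1  1]
 [ 1  0  1  0  0  0  0  0  1  1  1]
 [ 1  0  0  1  0  0  0  1  0  1  1]][ WARN:0@23.315] global loadsave.cpp:1063 imwrite_ Unsupported depth image for selected encoder is fallbacked to CV_8U.
```

View pics/c9.png

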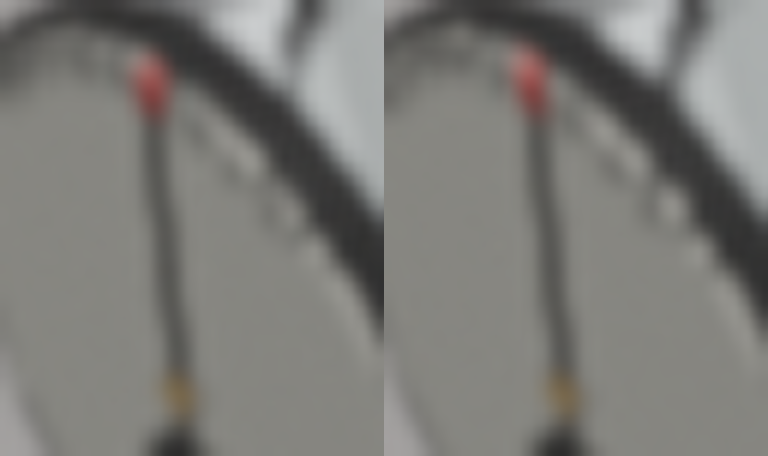

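The mark's line (185.67 at row 190 to 186.22 at row 195) now runs parallel to the needle line, within about 0.15 px or 0.4°. Last view: check that the bar is still seated, since the tool tilt (21°) exceeds the deck tilt (10°).

```bash
python3 - <<'E'
from h import *
I=np.load('pics/avg2.npy')
cv2.imwrite('pics/c10.png',np.hstack([cv2.resize(J[115:190,245:295],(400,600),interpolation=cv2.INTER_CUBIC) for J in(load('s4')['image'],I.astype(np.uint8))]))
a=load('s10')
s,R=st()
for L in(.1207,.1207-.032,.0157):
    X=s['position']+R[:,2]*L;p=proj(a,X);print(L,X.round(4),[round((p[0]-245+.5)*8)+400,round((p[1]-115+.5)*8)])
# socket mouth expected for tilt 10
t=np.radians(10);print([(round((v-o+.5)*8)) for v,o in zip(proj(a,[.452,-.0755-.026*np.sin(t),.12+.026*np.cos(t)]),(195,115))])
E
```

```text
t 13.5833 p [ 0.4537 -0.1139  0.227 ] z [ 0.0026  0.3607 -0.9327] foot [ 0.4541 -0.0703  0.1144] F [1.8 1.6 6.2] M [-0.2  -0.57 -0.27]
0.1207 [ 0.4541 -0.0703  0.1144] [670, 453]
0.0887 [ 0.454  -0.0819  0.1443] [650, 374]
0.0157 [ 0.4538 -0.1082  0.2124] [604, 191]
[658, 371]
```

View pics/c10.png

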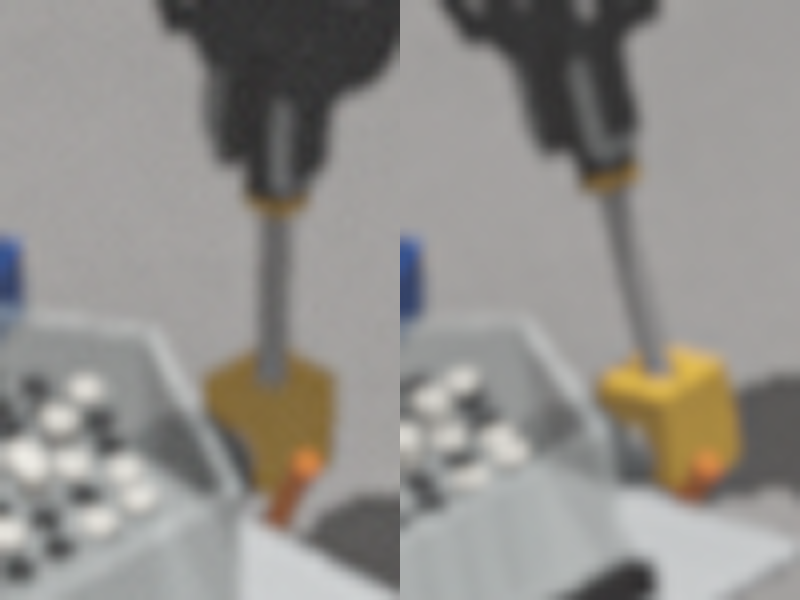

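The rod enters the mouth at (655,372), against a predicted (650,374) for full depth. The exposed length matches to about 1 mm, and the foot still presses with about 6 N. Handing in.

```bash
python3 -c "
from h import *
s,R=st(); red('s11'); print(s['gripper_width'],np.abs(s['joint_velocities']).max()); print(bot.sign_off())"
```

```text
t 13.5833 p [ 0.4537 -0.1139  0.227 ] z [ 0.0026  0.3607 -0.9327] foot [ 0.4541 -0.0703  0.1144] F [1.8 1.6 6.2] M [-0.2  -0.57 -0.27]
s11 red px [185.77 192.18] wt 244 ang,r [1.121 0.085]
0.022140199292037886 0.0021372781183043167
the job is handed in; nothing more can be done
None
```

I pulled the black-gripped bar from the tool block, pushed it home in the yellow socket and rocked the deck over with it. I handed in at about 13.6 s with the bar still gripped and the deck held still on the mark.

- **Seating:** before the rocking, the foot stopped at about 113 mm above the bench (114 mm expected) and the push force rose stiffly to 29 N. The last picture shows the rod still in to full depth within about 1 mm, pressed down with about 6 N.
- **Needle on mark:** the settled needle line meets the red mark to within about 0.15 px, roughly 0.4°. Two frames 0.45 s apart showed no movement.
- **Grip and limits:** the grip held at about 22 mm and the arm was nearly still. The highest force I read was 29 N, from pressing the bar down. I saw nothing else on the bench disturbed, but took no final picture of the whole bench.

**Checks that disagreed:**
- The first push caught on the rim of the hole at 21 N. I backed off and re-aimed about 5 mm before it went in.
- The tool ended tilted 21° while the deck is at about 10°. The difference is probably play in the hole and the bar turning slightly in the grip.
- The needle-line fit asked for 10.9° of tilt, while tracking the deck in the pictures gives about 9.8–10°. I went by the needle and mark themselves, with an uncertainty of about 0.5–1°.

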